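# Latch the sample carrier

### The job

Two grey sample carriers stand on the desk and one of them has been left unlatched, its latch lever standing up. On that one, first tip the wire bail forward so that it drops over the hook-shaped keeper on the end cap; then fold the lever down, past centre, until it lies flat and clamps the cap onto its seal.

Things in the scene. Friction and masses are not known exactly. Their poses are not given: they have to be found in the camera images.
- carrier: The unlatched grey carrier: box 160 long (along its x, main part to end cap) x 84 wide x 45 mm high; it does not move. Origin: centre of its underside, z up. The steel draw latch lies along the middle of its top, lever pivot at x -5, y 0, z 55 mm. An identical carrier beside it, not listed, is already latched (lever and wire lie flat).
- keeper (a point): Middle of the top of the keeper, an upright steel hook on the end cap's top, 20 mm high, 20 wide (y), at x 46 to 51 mm of the carrier, with a 3 mm lip overhanging on its +x side. The bail's bar must go down on that +x side, beyond the lip, and rest on the cap, at about z 47 mm.
- carrier_lever (a joint): Latch lever, a steel strap 20 mm wide reaching 62 mm from its pivot. 0 = flat toward -x (clamped), pi/2 = upright; starts at 1.4 to 1.66, stop at 1.75. It turns about the carrier's y and stays where left. With the bail hooked it resists below about 1.1 rad (a few N at the tip) until past centre, about 0.33 rad, then snaps to 0.
- lever_tip (a point): Middle of the lever's free end, upper face, 57 mm from its pivot. With the lever flat it lies at x -62, z 60 mm of the carrier; upright, at about z 112 mm.
- bail_bar (a point): Middle of the bail's crossbar. The bail is a U of 4.4 mm wire, 75 mm long, 34 wide, hinged on the lever 20 mm from the lever's pivot. At first it leans back past upright, behind the lever (-x side), its bar some 30 mm above and 25 to 45 mm behind the lever tip. It swings freely: pushed by the bar toward +x past upright, it falls by itself over the keeper.
- carrier_cap (a joint): Travel (m) of the end cap toward the main part: 0 = standing off on its springy seal, about 0.003 when clamped; it springs back if not held.

How it is judged:
By the outcome, as a careful person would: the job done as asked, in the order asked, and still so for the second after the job is handed in, with the robot touching nothing.
It also fails if it takes over 40 s, if anything falls off the work surface, if the arm or the gripper's body presses on something with over 40 N, if the wrist force passes 120 N, or if a joint passes its speed limit or range.

### The arm

A 7-joint arm with a two-finger parallel gripper is mounted at the origin on a cart in front of the work surface, level with it; the furniture and walls round the work are solid. World frame = base frame: x ahead of the robot, y to its left, z up, the work surface at z = 0. Lengths are in m, angles in rad, forces in N, time in s.
With the tool pointing down it reaches from about 0.4 to 0.85 m from the base axis. Payload 4.4 kg.
Tool frame: the origin (TCP) lies midway between the tips of the shut fingers; the grasp point (between the pads) lies 19 mm behind it (grasp_offset is the distance from the TCP to the grasp point, in m); z points along the fingers, x is the direction in which the jaws open and shut, and the axes are right-handed (so a half turn about z gives the same grasp; the last joint's range is limited). The gripper opens to 94 mm and grips with 3 to 60 N. Pads are 16 mm wide; open, the fingers measure 119 mm over their backs; the gripper's body (75 mm by 177 mm) begins 78 mm behind the grasp point.
Start: joints at [-1.294, 0.628, 0.038, 1.517, -0.027, 0.996, -0.02], TCP at [0.218, 0.612, 0.205] pointing down, gripper open.
Joint ranges: [-3.06, 3.06], [-0.37, 2.12], [-1.25, 1.32], [0.18, 2.47], [-1.1, 4.24], [0.23, 1.98], [-2.94, 2.94]. Speed limits (rad/s): [2.57, 2.57, 3.14, 3.14, 3.14, 3.14, 3.14].

### API

Orientations are given as a unit quaternion [w, x, y, z].
In Python, from rig import get_state, get_image, job_done, grasp_offset gives the robot as it stands.
- The arm moves only by the tool drive_tool, never from a script. Its argument "rows" is a list of rows, each an object with "jaw": the finger opening in mm, from 0 to 94; "travel": the shift along the tool's x, y, z in mm, a list of three; "dr": the turn, a rotation vector about the tool's x, y, z in rad, a list of three. In form: [{"jaw": jaw, "travel": [x, y, z], "dr": [ax, ay, az]}, ...]. A call has 1 to 10 rows; each row shifts and turns the pose as measured when the row begins, along the tool's axes as they then stand; what a row does not reach is not made up. A row lasts 1/10 s, in which the tool goes at most 50 mm and 8.59 degrees, less where a joint would pass 70% of its speed; a pose out of reach is approached as far as the arm can. A call with a gripper value outside its range is refused whole. The fingers move at their own pace and stop on an object; "squeeze" is the grip in N (left out, the last holds). Time passes only in rows, so rows that do not move let the fingers close. It gives the time, the measured TCP pose, the force and the opening at its end, in the units of the state.
- get_state(): the state, without advancing time (a new reading comes with each control period).
- get_image(name): name is "scene" or "side" or "wrist"; returns a dict with "image" (420x560x3 uint8, red, green, blue), "z_map" (420x560 float32, m along the optical axis (not along the pixel's ray), 0 where there is no reading), "fx", "fy", "cx", "cy" (pixels), "rvec" (rotation vector, rad) and "tvec" (3), from world to camera coordinates, as OpenCV has them. Camera axes: x right, y down, z forward; pixel columns grow to the right and rows downward; lengths in m; the calibration is good to about 2 mm. A picture is of the moment at which its call begins.
- job_done(): hands the job in, once; it reports no verdict.
The state is a dict: "t": time; "joints": joint angles; "dq": joint speeds; "tau": joint torques, N m; "ee_pos": TCP position; "orientation": TCP orientation; "force": force on the tool from outside, world axes, zero at the start; "wrist_torque": the same for the moment, N m; "gripper_width": finger opening in m.
Only numpy, scipy, OpenCV 4.12 (cv2) and the standard library are available. Lean on these libraries where they do the work, as an engineer would, in place of code of your own. Each camera call takes 0.05 s, during which the arm holds its last target. There are 200 camera calls.

## Working session

There is one attempt and no reset: what is moved stays moved. The work goes in short steps, Python scripts to look and compute and a tool call to move; the robot and the scene stay as the last step left them, time stands still between calls to the robot, and variables do not carry over. Pictures are saved under pics/ and viewed, about 8 in all and at most 12, crops included, and the job is handed in when it is done.

Besides the shell and the picture viewer there is one more tool, called after "Request:" as a command line: name --argument value ..., lists and objects as JSON in quotes. drive_tool: Moves the arm, as the interface text tells. Its arguments: {"type":"object","properties":{"rows":{"type":"array","items":{"type":"object","properties":{"jaw":{"type":"number"},"travel":{"type":"array","items":{"type":"number"}},"dr":{"type":"array","items":{"type":"number"}}}}},"squeeze":{"type":"number"}},"required":["rows"]}

```bash
mkdir -p pics
cat > h.py <<'E'
import numpy as np, cv2
from rig import get_state, get_image, job_done, grasp_offset
def cloud(d):
    z=d["z_map"]; v,u=np.mgrid[:z.shape[0],:z.shape[1]]
    P=np.stack([(u-d["cx"])/d["fx"]*z,(v-d["cy"])/d["fy"]*z,z],-1)
    R=cv2.Rodrigues(np.array(d["rvec"],float))[0]; t=np.array(d["tvec"],float).ravel()
    W=(P-t)@R; W[z<=0]=np.nan
    return W
E
python3 - <<'E'
from h import *
s=get_state(); print({k:np.round(v,3) for k,v in s.items()}, grasp_offset)
for n in("scene","side"):
    d=get_image(n); cv2.imwrite(f"pics/{n}0.png",d["image"][...,::-1]); np.savez(f"{n}0.npz",**d)
    R=cv2.Rodrigues(np.array(d["rvec"],float))[0]; print(n,-R.T@np.array(d["tvec"]).ravel(),R[2],d["fx"],(d["z_map"]>0).mean())
E
```

```text
{'t': np.float64(0.0), 'joints': array([-1.294,  0.629,  0.038,  1.518, -0.027,  0.996, -0.02 ]), 'dq': array([ 0.001, -0.001, -0.001,  0.   , -0.001,  0.   , -0.001]), 'tau': array([-0.0000e+00, -5.4972e+01,  1.1430e+00, -1.8664e+01, -5.2000e-02,
        2.4000e-02,  0.0000e+00]), 'ee_pos': array([0.218, 0.612, 0.205]), 'orientation': array([ 0.001,  0.817,  0.576, -0.001]), 'force': array([ 0.295, -0.448, -0.089]), 'wrist_torque': array([ 0.026,  0.086, -0.022]), 'gripper_width': np.float64(0.094)} 0.0188
scene [ 0.22605968 -0.70329799  0.57652823] [ 0.39786417  0.70794277 -0.58354189] 423.3219761954128 0.9960926870748299
side [ 0.49422909 -0.82901145  0.51321542] [ 0.05755075  0.85802142 -0.51037942] 447.2747572075259 0.9958333333333333
```

View pics/scene0.png

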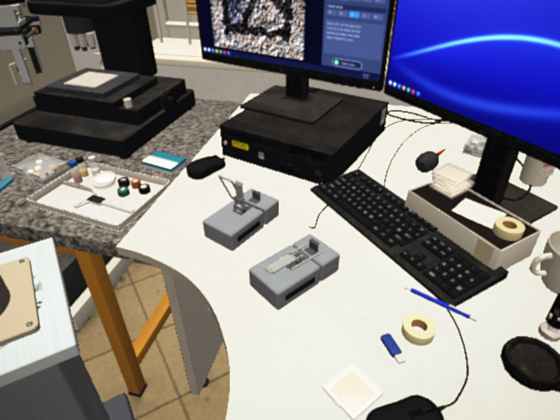

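View pics/side0.png

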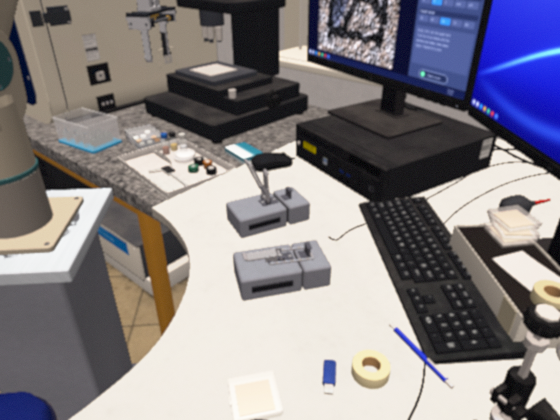

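The unlatched carrier is the far one: scene about (240,215), side about (267,210), with its lever and wire at scene (235,190). Its cap points to the upper right. Next I measure it from the depth clouds.

Run:
```python
from h import *
for n,(u,v),r in(("scene",(240,215),(195,170,290,250)),("side",(267,210),(220,155,315,238))):
    d=dict(np.load(f"{n}0.npz")); W=cloud(d); x0,y0,x1,y1=r
    P=W[y0:y1,x0:x1].reshape(-1,3); 
    top=P[(P[:,2]>0.038)&(P[:,2]<0.05)]
    c=np.nanmedian(top,0); top=top[np.linalg.norm(top[:,:2]-c[:2],axis=1)<.12]
    rc=cv2.minAreaRect((top[:,:2]*1000).astype(np.float32)); print(n,len(top),c,rc,np.median(top[:,2]), cv2.boxPoints(rc).round(0).tolist())
    hi=P[(P[:,2]>0.056)&(np.linalg.norm(P[:,:2]-c[:2],axis=1)<.15)]
    hi=hi[np.argsort(hi[:,2])]; print(len(hi)); print(hi[::max(1,len(hi)//50)].round(3).tolist())
    cv2.imwrite(f"pics/{n}c.png",cv2.resize(d["image"][y0:y1,x0:x1,::-1],None,fx=6,fy=6,interpolation=cv2.INTER_CUBIC))
a=cv2.imread("pics/scenec.png");b=cv2.imread("pics/sidec.png");
h=max(a.shape[0],b.shape[0]); a,b=[cv2.copyMakeBorder(i,0,h-i.shape[0],0,0,0) for i in(a,b)]
cv2.imwrite("pics/c0.png",cv2.resize(np.hstack([a,b]),(800,338)))
```

```text
scene 1566 [ 0.5072124  -0.03328535  0.04344668] ((521.7078857421875, -22.23779296875), (161.13302612304688, 84.71319580078125), 22.351226806640625) 0.04344667756445196 [[431.0, -14.0], [463.0, -92.0], [612.0, -31.0], [580.0, 48.0]]
370
[[0.565, -0.008, 0.056], [0.517, -0.033, 0.057], [0.566, -0.007, 0.058], [0.518, -0.016, 0.059], [0.523, -0.029, 0.06], [0.571, -0.011, 0.061], [0.563, 0.002, 0.062], [0.565, -0.005, 0.063], [0.568, 0.006, 0.063], [0.516, -0.036, 0.064], [0.563, 0.002, 0.064], [0.512, -0.016, 0.067], [0.516, -0.037, 0.072], [0.511, -0.023, 0.073], [0.515, -0.035, 0.074], [0.52, -0.044, 0.075], [0.513, -0.023, 0.075], [0.507, -0.017, 0.076], [0.517, -0.02, 0.077], [0.515, -0.016, 0.078], [0.523, -0.033, 0.08], [0.515, -0.044, 0.082], [0.524, -0.031, 0.084], [0.521, -0.029, 0.086], [0.521, -0.029, 0.088], [0.523, -0.03, 0.091], [0.513, -0.045, 0.093], [0.509, -0.045, 0.095], [0.522, -0.032, 0.097], [0.496, -0.015, 0.099], [0.52, -0.033, 0.101], [0.517, -0.024, 0.102], [0.51, -0.045, 0.104], [0.492, -0.016, 0.106], [0.517, -0.025, 0.107], [0.49, -0.016, 0.109], [0.519, -
[... 1228 characters left out ...]
2, -0.01, 0.09], [0.52, -0.023, 0.092], [0.518, -0.017, 0.093], [0.518, -0.018, 0.096], [0.513, -0.045, 0.097], [0.5, -0.012, 0.098], [0.526, -0.031, 0.1], [0.5, -0.014, 0.102], [0.498, -0.012, 0.103], [0.524, -0.031, 0.104], [0.524, -0.029, 0.106], [0.522, -0.028, 0.108], [0.522, -0.027, 0.11], [0.524, -0.026, 0.111], [0.494, -0.017, 0.113], [0.519, -0.017, 0.113], [0.508, -0.046, 0.115], [0.492, -0.017, 0.117], [0.522, -0.026, 0.118], [0.491, -0.016, 0.119], [0.524, -0.027, 0.12], [0.504, -0.048, 0.123], [0.502, -0.049, 0.128], [0.5, -0.05, 0.131], [0.487, -0.021, 0.135], [0.499, -0.048, 0.138], [0.493, -0.049, 0.143], [0.484, -0.031, 0.146], [0.489, -0.042, 0.146], [0.493, -0.049, 0.147]]
```

View pics/c0.png

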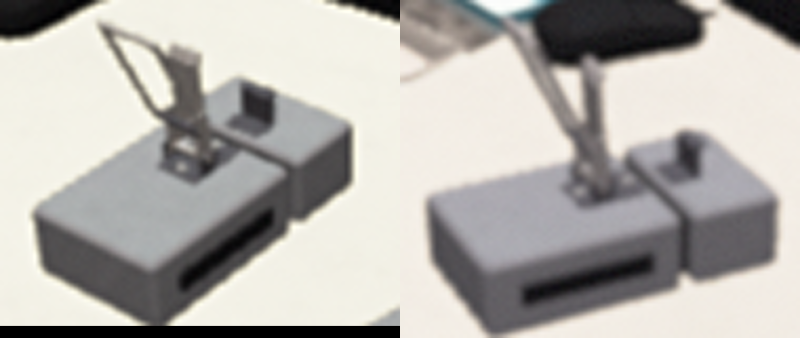

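The two views agree. The carrier centre is about (0.523,-0.0215), yaw about 22°, and the bar is at local x about -37, z about 146 mm. I'll check the transit corridor for tall objects and the starting axes.

```bash
cat >> h.py <<'E'
from scipy.spatial.transform import Rotation as Ro
C=np.array([.523,-.0215,0]); YAW=np.radians(22.1)
RC=Ro.from_euler('z',YAW).as_matrix()
RT=RC@np.diag([1,-1,-1.])   # tool x = carrier x, tool z down
def pose():
    s=get_state(); w,x,y,z=s["orientation"]; R=Ro.from_quat([x,y,z,w]).as_matrix()
    return np.array(s["ee_pos"]),R,s
def to(loc):  # loc: target TCP in carrier frame, mm
    p,R,s=pose(); t=C+RC@np.array(loc)/1000
    print("t",s["t"],"loc now",(RC.T@(p-C)*1000).round(1),"travel",(R.T@(t-p)*1000).round(1),"dr",Ro.from_matrix(R.T@RT).as_rotvec().round(3),"F",np.round(s["force"],1))
E
python3 - <<'E'
from h import *
P=np.concatenate([cloud(dict(np.load(f"{n}0.npz"))).reshape(-1,3) for n in("scene","side")])
for x in np.arange(.1,.9,.1):
    print(round(x,1),[ (lambda q: int(1000*np.nanpercentile(q,99)) if len(q)>3 else -1)(P[(abs(P[:,0]-x)<.05)&(abs(P[:,1]-y)<.05)&(P[:,2]>-.3)][:,2]) for y in np.arange(-.2,.85,.1)])
to([-75,0,205])
E
```

```text
0.1 [2, 14, 363, 423, 2, -12, -9, 51, 51, 32, 345]
0.2 [1, 1, 2, 2, -12, -9, 32, 346, 398, 328, 127]
0.3 [-1, 2, 3, 3, -8, -7, 27, 38, 346, 366, 360]
0.4 [3, 3, 44, 3, 3, -8, -8, 62, 373, 370, 290]
0.5 [63, 48, 145, 3, 37, 37, -7, 81, 363, 359, 308]
0.6 [65, 36, 64, 4, 97, 102, 3, -29, 91, 352, 327]
0.7 [20, 20, 93, 102, 103, 112, 380, 374, -32, 88, 113]
0.8 [26, 26, 102, 103, 397, 391, 384, 0, 0, 106, 115]
t 0.1 loc now [-44.1 701.3 204.7] travel [-543.8  443.9    0.6] dr [0.001 0.001 0.842] F [-0.2 -0.1  0.7]
```

Request:
drive_tool --rows '[{"jaw":0,"travel":[-47,17,0],"dr":[0,0,0]},{"jaw":0,"travel":[-47,17,0],"dr":[0,0,0]},{"jaw":0,"travel":[-47,17,0],"dr":[0,0,0]},{"jaw":0,"travel":[-25,43,0],"dr":[0,0,0]},{"jaw":0,"travel":[-25,43,0],"dr":[0,0,0]},{"jaw":0,"travel":[-25,43,0],"dr":[0,0,0]},{"jaw":0,"travel":[-25,43,0],"dr":[0,0,0]},{"jaw":0,"travel":[-25,43,0],"dr":[0,0,0]},{"jaw":0,"travel":[0,0,0],"dr":[0,0,0.14]},{"jaw":0,"travel":[0,0,0],"dr":[0,0,0.14]}]' --squeeze 10

```text
t: 1.1
ee_pos: [0.3807, 0.2621, 0.2003]
orientation: [0.001, 0.89, 0.455, -0.003]
force: [-0.3, 0.4, -1.1]
gripper_width: 0.0173
```

```bash
python3 -c "
from h import *
to([-75,0,205])"
```

```text
t 1.1 loc now [-25.2 316.3 200.3] travel [-210.1  241.6   -3.6] dr [0.001 0.006 0.559] F [-0.3  0.4 -1.1]
```

Request:
drive_tool --rows '[{"jaw":0,"travel":[0,0,0],"dr":[0,0,0.14]},{"jaw":0,"travel":[0,0,0],"dr":[0,0,0.14]},{"jaw":0,"travel":[0,0,0],"dr":[0,0,0.14]},{"jaw":0,"travel":[0,0,0],"dr":[0,0,0.14]},{"jaw":0,"travel":[-5,48,0],"dr":[0,0,0]},{"jaw":0,"travel":[-5,48,0],"dr":[0,0,0]},{"jaw":0,"travel":[-8,48,0],"dr":[0,0,0]},{"jaw":0,"travel":[-8,48,0],"dr":[0,0,0]},{"jaw":0,"travel":[-8,48,0],"dr":[0,0,0]}]'

```text
t: 2.0
ee_pos: [0.4342, 0.0252, 0.1992]
orientation: [0.001, 0.983, 0.186, -0.003]
force: [1.4, -0.2, -0.8]
gripper_width: 0.0004
```

```bash
python3 -c "
from h import *
to([-75,0,205])"
```

```text
t 2.0 loc now [-64.7  76.7 199.2] travel [-9.4 76.8 -5.6] dr [ 0.002  0.006 -0.012] F [ 1.4 -0.2 -0.8]
```

Request:
drive_tool --rows '[{"jaw":0,"travel":[-6,40,0],"dr":[0,0,0]},{"jaw":0,"travel":[-5,35,0],"dr":[0,0,0]},{"jaw":0,"travel":[0,0,0],"dr":[0,0,0]},{"jaw":0,"travel":[0,0,35],"dr":[0,0,0]},{"jaw":0,"travel":[0,0,32],"dr":[0,0,0]},{"jaw":0,"travel":[0,0,0],"dr":[0,0,0]}]'

```text
t: 2.6
ee_pos: [0.4524, -0.0594, 0.1315]
orientation: [0.003, 0.984, 0.179, -0.001]
force: [-0.3, -0.1, -0.4]
gripper_width: 0.001
```

Run:
```python
from h import *
to([-40,0,131])
d=get_image("side"); a=d["image"][100:240,200:330,::-1]
e=get_image("wrist"); 
a=cv2.resize(a,(390,420),interpolation=cv2.INTER_CUBIC); b=cv2.resize(e["image"][...,::-1],(410,308))
b=cv2.copyMakeBorder(b,0,112,0,0,0); cv2.imwrite("pics/p1.png",np.hstack([a,b]))
```

```text
t 2.6 loc now [-79.7  -8.6 131.5] travel [39.4 -9.6  0.3] dr [ 0.005  0.004 -0.025] F [-0.3 -0.1 -0.4]
```

View pics/p1.png

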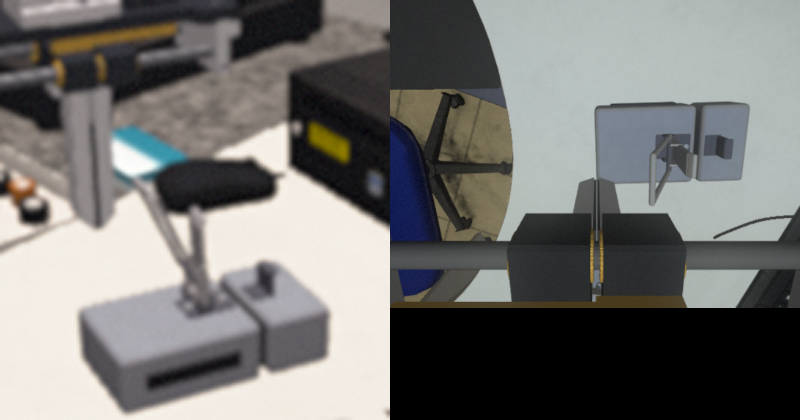

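The closed fingers, (92,200) in the side crop, stand behind the bar at (140,185) and above the lever top. I'll centre them and push forward.

Request:
drive_tool --rows '[{"jaw":0,"travel":[10,-9,0],"dr":[0,0,-0.02]},{"jaw":0,"travel":[15,0,0],"dr":[0,0,0]},{"jaw":0,"travel":[12,0,0],"dr":[0,0,0]},{"jaw":0,"travel":[12,0,0],"dr":[0,0,0]},{"jaw":0,"travel":[10,0,0],"dr":[0,0,0]},{"jaw":0,"travel":[10,0,0],"dr":[0,0,0]}]'

```text
t: 3.3
ee_pos: [0.523, -0.0193, 0.1472]
orientation: [0.004, 0.981, 0.194, 0.008]
force: [0.5, -0.9, 1.0]
gripper_width: 0.0007
```

Run:
```python
from h import *
to([0,0,131])
d=get_image("side"); a=d["image"][100:240,200:330,::-1]
cv2.imwrite("pics/p2.png",cv2.resize(a,(390,420),interpolation=cv2.INTER_CUBIC))
```

```text
t 3.3 loc now [  0.8   2.  147.2] travel [-1.1  1.9 16.2] dr [ 0.01  -0.015  0.004] F [ 0.5 -0.9  1. ]
```

View pics/p2.png

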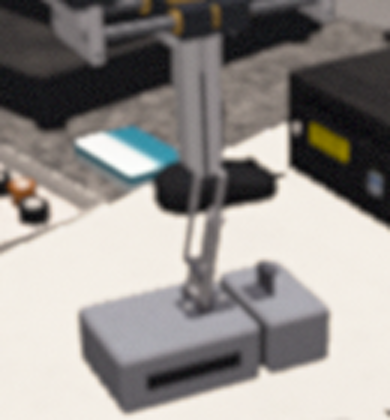

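The fingers rose to z 147 while pushing. I'll locate the bar relative to the fingertips.

Run:
```python
from h import *
ims=[]
for n,r in(("side",(245,140,295,210)),("scene",(215,150,265,220))):
    d=get_image(n); W=cloud(d); x0,y0,x1,y1=r
    Q=(W[y0:y1,x0:x1]-C)@RC*1000
    q=Q.reshape(-1,3)
    for z in range(65,175,8):
        m=q[(abs(q[:,2]-z)<4)&(abs(q[:,0])<60)&(abs(q[:,1])<40)]
        if len(m): print(n,z,"x",np.percentile(m[:,0],[2,25,50,75,98]).round(),"y",np.percentile(m[:,1],[2,50,98]).round(),len(m))
    ims.append(cv2.resize(d["image"][y0:y1,x0:x1,::-1],(390,546),interpolation=cv2.INTER_CUBIC))
cv2.imwrite("pics/p3.png",np.hstack(ims)); to([0,0,0])
```

```text
side 65 x [-6. -2.  3. 50. 55.] y [-10.  -1.  11.] 66
side 73 x [-5. -4.  0.  3.  6.] y [-14.  -7.  15.] 16
side 81 x [-6. -4. -2.  2.  6.] y [-18.   2.  19.] 60
side 89 x [-3. -0.  3.  5.  9.] y [-19.   3.  18.] 28
side 97 x [-1.  1.  3.  7.  8.] y [-19.   3.  19.] 31
side 105 x [ 2.  4.  7.  8. 10.] y [-19.   4.  19.] 32
side 113 x [ 4.  7.  9. 11. 16.] y [-18.   2.  18.] 38
side 121 x [ 6.  7.  9.  9. 13.] y [-18.  16.  20.] 17
side 129 x [ 8.  9. 10. 12. 13.] y [-19. -13.  20.] 19
side 137 x [11. 11. 12. 13. 14.] y [-18. -16.  20.] 12
side 145 x [13. 14. 15. 16. 18.] y [-18. -17. -14.] 10
side 153 x [-2.  3.  8. 14. 17.] y [-17.  -8.  -3.] 35
side 161 x [-7. -6.  2. 10. 17.] y [-10.  -7.  10.] 54
side 169 x [-7. -5.  3. 10. 16.] y [-11.  -7.   8.] 53
scene 65 x [-9. -5.  0. 49. 53.] y [-10.   2.  11.] 50
scene 73 x [-9. -7. -5. -2.  2.] y [-17.   1.  20.] 51
scene 81 x [-8. -4.  0.  2.  4.] y [-18.   2.  18.] 46
scene 89 x [-4.  0.  3.  4.  6.] y [-18.  -1.  19.] 46
scene 97 x [0. 2. 4. 5. 6.] y [-19.  -0.  21.] 46
scene 105 x [3. 5. 6. 7. 9.] y [-19.  -2.  18.] 45
scene 113 x [ 5.  8.  9. 11. 13.] y [-18.  -0.  19.] 48
scene 121 x [ 9. 10. 12. 13. 15.] y [-18.  17.  19.] 17
scene 129 x [11. 13. 13. 15. 18.] y [-18. -16.  18.] 15
scene 137 x [15. 16. 17. 19. 21.] y [-19. -17. -15.] 10
scene 145 x [-4.  3. 20. 20. 22.] y [-19.  -8.   3.] 28
scene 153 x [-11.  -8.  -3.   4.  12.] y [-10.  -7.  10.] 37
scene 161 x [-12. -11.  -9.   2.  12.] y [-9. -7.  8.] 51
scene 169 x [-13. -11.  -9.   3.  12.] y [-10.  -7.   8.] 55
t 3.45 loc now [ -0.3   1.9 146. ] travel [ -1.6   0.5 146. ] dr [ 0.01  -0.013  0.004] F [-0.6 -0.1 -0.6]
```

View pics/p3.png

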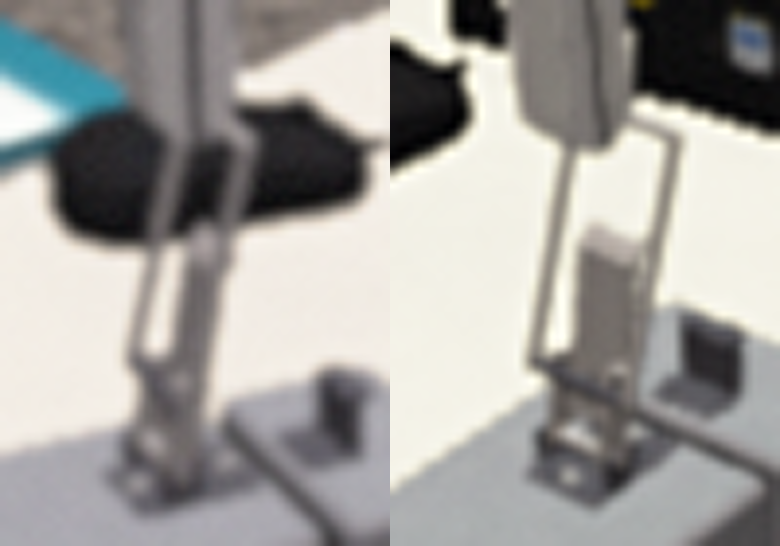

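The bar now leans forward past upright at x about 18, just ahead of the fingertips, and the lever has swung to its forward stop. I'll push a little further and slightly lower.

Request:
drive_tool --rows '[{"jaw":0,"travel":[8,0,8],"dr":[0,0,0]},{"jaw":0,"travel":[12,0,2],"dr":[0,0,0]},{"jaw":0,"travel":[10,0,2],"dr":[0,0,0]},{"jaw":0,"travel":[0,0,0],"dr":[0,0,0]},{"jaw":0,"travel":[0,0,-10],"dr":[0,0,0]},{"jaw":0,"travel":[0,0,0],"dr":[0,0,0]}]'

```text
t: 4.05
ee_pos: [0.5501, -0.0079, 0.1422]
orientation: [0.003, 0.981, 0.193, 0.005]
force: [0.2, -0.3, -0.8]
gripper_width: 0.0003
```

```bash
cat > look.py <<'E'
from h import *
import sys
ims=[]
for n,r in(("side",(225,140,315,240)),("scene",(200,150,290,250))):
    d=get_image(n); x0,y0,x1,y1=r
    q=((cloud(d)[y0:y1,x0:x1]-C)@RC*1000).reshape(-1,3)
    for z in range(48,136,6):
        m=q[(abs(q[:,2]-z)<3)&(abs(q[:,0])<78)&(abs(q[:,1])<25)&((z>53)|(q[:,0]>55))]
        if len(m): print(n,z,"x",np.percentile(m[:,0],[2,25,50,75,98]).round(),len(m))
    ims.append(cv2.resize(d["image"][y0:y1,x0:x1,::-1],(396,440),interpolation=cv2.INTER_CUBIC))
cv2.imwrite(sys.argv[1],np.hstack(ims)); to([25,0,120])
E
python3 look.py pics/p4.png
```

```text
side 48 x [56. 64. 68. 74. 77.] 74
side 54 x [-8. -4. 48. 53. 66.] 53
side 60 x [-7. -2. 38. 48. 52.] 76
side 66 x [-6.  1. 26. 49. 55.] 77
side 72 x [-4.  2.  8. 15. 21.] 25
side 78 x [-6. -4. -3.  2.  6.] 48
side 84 x [-4.  1.  4.  4.  7.] 27
side 90 x [5. 5. 5. 7. 9.] 17
side 96 x [6. 6. 7. 8. 9.] 16
side 102 x [ 6.  7.  8.  9. 10.] 17
side 108 x [ 8.  8.  9. 10. 10.] 17
side 114 x [10. 11. 13. 14. 16.] 28
side 120 x [13. 13. 13. 13. 13.] 1
scene 48 x [56. 61. 63. 64. 69.] 16
scene 54 x [-11.  -7.   1.  46.  49.] 67
scene 60 x [-11.  -4.  31.  46.  54.] 64
scene 66 x [-8. -2. 19. 47. 53.] 41
scene 72 x [-8. -7. -2.  2. 11.] 39
scene 78 x [-9. -6. -3.  1.  4.] 52
scene 84 x [1. 2. 3. 3. 5.] 20
scene 90 x [2. 3. 3. 4. 5.] 22
scene 96 x [3. 4. 5. 6. 8.] 22
scene 102 x [ 4.  6.  6.  7. 10.] 22
scene 108 x [ 5.  7.  8.  9. 10.] 23
scene 114 x [ 7. 10. 11. 12. 13.] 19
t 4.15 loc now [ 29.4   2.8 141.5] travel [-4.5  2.6 21.5] dr [ 0.008 -0.007  0.003] F [ 0.3  0.1 -0.1]
```

View pics/p4.png

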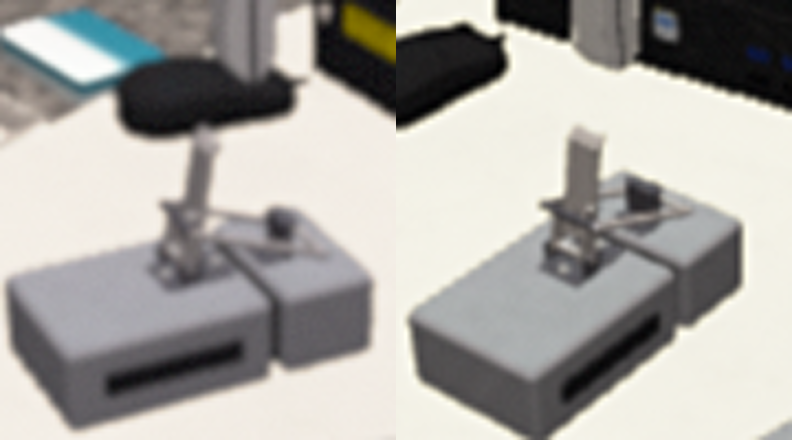

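The bail lies around the keeper, with its bar at x about 65, z about 48, beyond the lip. The lever stands at its forward stop. Next I lower the fingers in front of it and begin folding.

Request:
drive_tool --rows '[{"jaw":0,"travel":[12,3,0],"dr":[0,0,0]},{"jaw":0,"travel":[0,0,22],"dr":[0,0,0]},{"jaw":0,"travel":[0,0,19],"dr":[0,0,0]},{"jaw":0,"travel":[0,0,0],"dr":[0,0,0]}]'

```text
t: 4.55
ee_pos: [0.562, -0.0067, 0.1011]
orientation: [0.003, 0.981, 0.193, 0.005]
force: [0.1, -0.5, -0.1]
gripper_width: 0.0004
```

```bash
python3 -c "
from h import *
to([19,0,100])"
```

```text
t 4.55 loc now [ 41.7  -1.  101.1] travel [-22.7  -1.    0.9] dr [ 0.008 -0.009  0.002] F [ 0.1 -0.5 -0.1]
```

Request:
drive_tool --rows '[{"jaw":0,"travel":[-15,0,0],"dr":[0,0,0]},{"jaw":0,"travel":[-10,0,0],"dr":[0,0,0]},{"jaw":0,"travel":[-10,0,0],"dr":[0,0,0]},{"jaw":0,"travel":[-10,0,0],"dr":[0,0,0]},{"jaw":0,"travel":[0,0,0],"dr":[0,0,0]}]'

```text
t: 5.05
ee_pos: [0.5197, -0.0247, 0.1033]
orientation: [0.003, 0.981, 0.192, 0.007]
force: [-0.1, 0.5, -0.4]
gripper_width: 0.0004
```

```bash
python3 -c "
from h import *
to([-8.5,0,102])"
```

```text
t 5.05 loc now [ -4.2  -1.7 103.3] travel [-4.3 -1.7  1.3] dr [ 0.009 -0.013  0.001] F [-0.1  0.5 -0.4]
```

Request:
drive_tool --rows '[{"jaw":0,"travel":[-8,-1,2],"dr":[0,0,0]},{"jaw":0,"travel":[-8,0,5],"dr":[0,0,0]},{"jaw":0,"travel":[-8,0,6],"dr":[0,0,0]},{"jaw":0,"travel":[0,0,0],"dr":[0,0,0]}]'

```text
t: 5.45
ee_pos: [0.4979, -0.0334, 0.0899]
orientation: [0.004, 0.981, 0.193, 0.01]
force: [0.2, 1.1, 0.2]
gripper_width: 0.0001
```

```bash
python3 look.py pics/p5.png
```

```text
side 48 x [57. 63. 68. 73. 77.] 85
side 54 x [-7. 25. 35. 46. 53.] 73
side 60 x [-8.  4. 13. 27. 49.] 58
side 66 x [-22. -12.  -4.  47.  53.] 76
side 72 x [-24. -21. -20. -15.  -7.] 34
side 78 x [-21. -18. -17. -14. -13.] 11
side 84 x [-27. -24. -23. -20. -19.] 10
side 90 x [-33. -30. -27. -24. -21.] 11
side 96 x [-41. -37. -30. -24. -18.] 31
side 102 x [-43. -39. -34. -24. -15.] 47
side 108 x [-41. -38. -30. -22. -14.] 42
side 114 x [-39. -37. -31. -23. -14.] 41
side 120 x [-38. -36. -28. -22. -14.] 41
side 126 x [-39. -37. -28. -20. -14.] 45
side 132 x [-39. -38. -31. -21. -14.] 42
scene 48 x [57. 57. 57. 57. 58.] 2
scene 54 x [-10.  19.  28.  43.  46.] 53
scene 60 x [-15.  -1.   9.  43.  47.] 56
scene 66 x [-25. -23. -17.  -6.  50.] 68
scene 72 x [-27. -25. -23. -20. -14.] 18
scene 78 x [-27. -26. -25. -23. -22.] 3
scene 84 x [-33. -30. -29. -29. -26.] 6
scene 90 x [-39. -35. -32. -27. -23.] 13
scene 96 x [-44. -42. -35. -25. -18.] 29
scene 102 x [-45. -43. -40. -29. -16.] 55
scene 108 x [-41. -40. -36. -26. -19.] 37
scene 114 x [-41. -40. -37. -27. -17.] 37
scene 120 x [-41. -40. -36. -26. -16.] 37
scene 126 x [-42. -40. -39. -27. -17.] 39
scene 132 x [-41. -40. -37. -27. -17.] 39
t 5.55 loc now [-26.8  -1.5  90.4] travel [ 52.4  -1.1 -28.7] dr [ 0.011 -0.018  0.002] F [-0. -1.  2.]
```

View pics/p5.png

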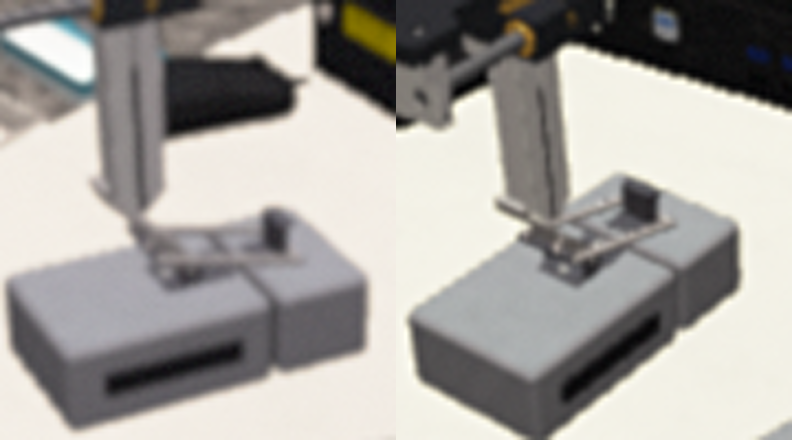

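The lever is at about 45°, with the bail taut and hooked behind the keeper lip. I continue down the arc.

Request:
drive_tool --rows '[{"jaw":0,"travel":[-8,-1,6],"dr":[0,0,0]},{"jaw":0,"travel":[-8,0,8],"dr":[0,0,0]},{"jaw":0,"travel":[-5,0,8],"dr":[0,0,0]},{"jaw":0,"travel":[0,0,0],"dr":[0,0,0]}]'

```text
t: 5.95
ee_pos: [0.479, -0.0403, 0.0667]
orientation: [0.004, 0.981, 0.193, 0.011]
force: [0.5, -0.0, -1.1]
gripper_width: 0.0006
```

```bash
python3 -c "
from h import *
to([-46,0,62])"
```

```text
t 5.95 loc now [-47.8  -0.9  66.7] travel [ 1.8 -0.9  4.7] dr [ 0.012 -0.019  0.003] F [ 0.5 -0.  -1.1]
```

Request:
drive_tool --rows '[{"jaw":0,"travel":[0,0,4],"dr":[0,0,0]},{"jaw":0,"travel":[0,0,4],"dr":[0,0,0]},{"jaw":0,"travel":[0,0,0],"dr":[0,0,0]}]'

```text
t: 6.25
ee_pos: [0.4785, -0.0405, 0.061]
orientation: [0.003, 0.981, 0.193, 0.011]
force: [-1.4, 0.3, 8.8]
gripper_width: 0.0003
```

Request:
drive_tool --rows '[{"jaw":0,"travel":[0,0,-25],"dr":[0,0,0]},{"jaw":0,"travel":[0,0,-40],"dr":[0,0,0]},{"jaw":0,"travel":[0,0,-40],"dr":[0,0,0]},{"jaw":0,"travel":[0,0,0],"dr":[0,0,0]}]'

```text
t: 6.65
ee_pos: [0.476, -0.0402, 0.1691]
orientation: [0.003, 0.981, 0.193, 0.01]
force: [1.4, -0.4, -0.1]
gripper_width: 0.0004
```

```bash
python3 look.py pics/p6.png
```

```text
side 48 x [56. 62. 68. 72. 76.] 96
side 54 x [-27. -11.  11.  35.  51.] 140
side 60 x [-57. -39. -22.  -6.  46.] 174
side 66 x [-65. -57. -31.  46.  52.] 78
scene 48 x [56. 59. 62. 64. 69.] 7
scene 54 x [-40. -22.  -8.  42.  44.] 70
scene 60 x [-66. -49. -32. -16.  46.] 201
scene 66 x [-66.  43.  45.  47.  49.] 16
t 6.75 loc now [-52.7   1.9 165.6] travel [77.2  1.9 46.6] dr [ 0.007 -0.012  0.003] F [-0.8 -0.1  0.4]
```

View pics/p6.png

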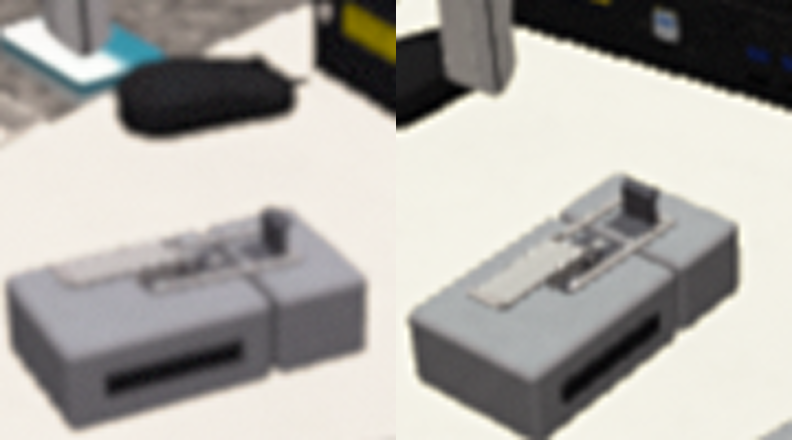

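The lever lies flat (z about 60 out to x -66), the bail is still over the keeper, the cap gap has narrowed, and the gripper is clear. I'm handing in.

```bash
python3 -c "
from h import *
job_done()"
```

```text
the job is handed in; nothing more can be done
```

The unlatched carrier is now latched: I tipped the bail forward with the closed fingers so it dropped over the keeper. I then folded the lever down past centre until it snapped flat. I handed the job in at about 6.8 s of the 40 s allowed.

**Last checks:**
- **Lever:** both camera views show it flat at about z 60 mm, reaching to about x -66 mm.
- **Bail and cap:** the bail is hooked behind the keeper, and the gap at the end cap looks narrower. I judged the gap by eye and did not measure the cap's 3 mm travel.
- **Forces:** the highest reading I saw was about 9 N, on the final press. I only read forces at the end of each move.
- **Gripper:** it was about 100 mm above the carrier, touching nothing, when I handed in.

**Didn't go as planned:**
- The fingers drifted up about 16 mm during the first push.
- The lever swung forward to its stop as the bail went over. Neither affected the hooking.

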